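# Put the washed glue pots away in the chest

### The job

Put the washed glue pots away: prise up the chest's tight lid with the filling knife in the notch at its front and swing it right open, then nest every pot from the bench, upside down as it is, over the one in the chest, pressing each home with a light push but never so hard that it wedges. Lay the knife flat on the bench again, shut the lid fully, and leave the glue bottle, the wax tin and the plane where they are.

Things in the scene. Friction and masses are not known exactly. Their poses are not given: they have to be found in the camera images.
- pot0_mid (a point): white tapered plastic glue pot standing loose, upside down, on the chest's floor near its middle. All pots: 72 mm tall, 80 g, closed flat base on top 50 mm across, flaring 8 degrees a side to the mouth below (70 mm, thin rim 76 mm), wall 3 mm; 54 mm wide 15 mm below the top, good to grip there from above. Point on the axis half-way up, 36 mm below the flat top; z axis up out of the top
- pot1_mid (a point): glue pot upside down on the bench, as pot2 to pot4; absent ones read None. Point half-way up, as pot0. Four springy beads inside a pot catch on the base edge of the pot it is set over: merely set down it rides high, 24 to 27 mm above that pot, often askew; a light push of 10 to 20 N snaps it past the beads to home, 19 to 21.5 mm above; from some 30 to 35 N on it wedges (under 17 mm)
- pot2_mid (a point): one of up to four loose glue pots upside down on the bench at the start, alike in all to pot0 (see pot0_mid, pot1_mid for size and fit); how many there are varies, absent ones read None. Point on the axis half-way up, 36 mm below the flat top; z axis up out of the flat top
- pot3_mid (a point): one of up to four loose glue pots upside down on the bench at the start, alike in all to pot0 (see pot0_mid, pot1_mid for size and fit); how many there are varies, absent ones read None. Point on the axis half-way up, 36 mm below the flat top; z axis up out of the flat top
- pot4_mid (a point): one of up to four loose glue pots upside down on the bench at the start, alike in all to pot0 (see pot0_mid, pot1_mid for size and fit); how many there are varies, absent ones read None. Point on the axis half-way up, 36 mm below the flat top; z axis up out of the flat top
- chest_centre (a point): centre of the plywood storage chest, fixed to the bench: 220 mm from its notched front to its hinge side (its x axis points that way), 260 mm wide (its y), 185 mm high without the lid; walls and floor 9 mm, so 202 x 242 mm inside and 176 mm deep. The point is on its middle axis, 92.5 mm above the bench, 83.5 mm above the inner floor
- notch (a point): middle of the mouth of the prising notch: a slot 110 mm wide and 18 mm high cut through the top of the chest's front wall directly under the lid, on the outer face; the lid's underside is 9 mm above this point, the notch's sill 9 mm below. x axis points straight into the chest, level
- hinge (a point): middle of the lid's hinge axis, on the top edge of the chest's back wall, 220 mm behind the notch face; the axis runs along the chest's y
- lid_edge (a point): middle of the free front edge of the lid: a flat plywood panel 220 x 260 mm, 9 mm thick, 200 g, flush with the chest all round, with no handle or overhang. This point lies 220 mm from the hinge axis, half-way through the thickness
- lid (a joint): angle of the lid: 0 shut, grows as it opens, 1.57 upright, stop at 1.7 rad. The hinge is stiff (0.3 N m): the lid needs about 2.5 N at its edge and stays at whatever angle it is left
- knife_grip (a point): filling knife lying flat on the bench, 227 mm long, 120 g: beech handle 115 mm long, 28 mm wide, 24 mm thick, flat sides; steel blade level with the middle of the handle. The point is in the middle of the handle's section, 25 mm behind the blade's root, 12 mm above the bench while the knife lies flat; x axis points along the knife to the blade's tip, z up, out of the blade's flat
- knife_tip (a point): middle of the end of the knife's blade, 135 mm ahead of knife_grip along the knife; the blade is 110 mm long, 3 mm thick, 26 mm wide near the handle and about 50 mm wide over its last 45 mm
- glue: white squeeze bottle of wood glue, 60 mm across, 170 mm tall, standing near the chest; not part of the job. Origin at the centre of its underside
- wax: flat round tin of wax, 90 mm across, 35 mm high; not part of the job. Origin at the centre of its underside
- plane: iron hand plane, 200 x 55 mm, 80 mm high with its wooden handles; not part of the job. Origin at the centre of its sole
Not all that is in view belongs to the job. Leave any black, blue or orange look-alike of the part that bears pot3_mid alone.

How it is judged (in metres and radians):
On the way, in this order (a step that is already met when the one before it is completed fails the run):
1. the lid is prised up off its rim by the knife, not by the fingers (value of joint lid above 0.1 rad and contact force between knife and lid above 0.3 N and not (contact force between the fingers and lid above 0.3 N)), for 0.1 s.
2. the lid is swung right open (value of joint lid above 1.2 rad), for 0.2 s.
3. every pot is nested home over the one in the chest (angle between each of pot1_mid, pot2_mid, pot3_mid, pot4_mid, pot0_mid's own z axis and vertical below 0.07 rad and ((z of pot1_mid in the frame of pot0_mid between 0.017 and 0.0225 m and horizontal distance between pot1_mid and pot0_mid below 0.006 m) or (z of pot1_mid in the frame of pot2_mid between 0.017 and 0.0225 m and horizontal distance between pot1_mid and pot2_mid below 0.006 m) or (z of pot1_mid in the frame of pot3_mid between 0.017 and 0.0225 m and horizontal distance between pot1_mid and pot3_mid below 0.006 m) or (z of pot1_mid in the frame of pot4_mid between 0.017 and 0.0225 m and horizontal distance between pot1_mid and pot4_mid below 0.006 m)) and ((z of pot2_mid in the frame of pot0_mid between 0.017 and 0.0225 m and horizontal distance between pot2_mid and pot0_mid below 0.006 m) or (z of pot2_mid in the frame of pot1_mid between 0.017 and 0.0225 m and horizontal distance between pot2_mid and pot1_mid below 0.006 m) or (z of pot2_mid in the frame of pot3_mid between 0.017 and 0.0225 m and horizontal distance between pot2_mid and pot3_mid below 0.006 m) or (z of pot2_mid in the frame of pot4_mid between 0.017 and 0.0225 m and horizontal distance between pot2_mid and pot4_mid below 0.006 m)) and ((z of pot3_mid in the frame of pot0_mid between 0.017 and 0.0225 m and horizontal distance between pot3_mid and pot0_mid below 0.006 m) or (z of pot3_mid in the frame of pot1_mid between 0.017 and 0.0225 m and horizontal distance between pot3_mid and pot1_mid below 0.006 m) or (z of pot3_mid in the frame of pot2_mid between 0.017 and 0.0225 m and horizontal distance between pot3_mid and pot2_mid below 0.006 m) or (z of pot3_mid in the frame of pot4_mid between 0.017 and 0.0225 m and horizontal distance between pot3_mid and pot4_mid below 0.006 m)) and ((z of pot4_mid in the frame of pot0_mid between 0.017 and 0.0225 m and horizontal distance between pot4_mid and pot0_mid below 0.006 m) or (z of pot4_mid in the frame of pot1_mid between 0.017 and 0.0225 m and horizontal distance between pot4_mid and pot1_mid below 0.006 m) or (z of pot4_mid in the frame of pot2_mid between 0.017 and 0.0225 m and horizontal distance between pot4_mid and pot2_mid below 0.006 m) or (z of pot4_mid in the frame of pot3_mid between 0.017 and 0.0225 m and horizontal distance between pot4_mid and pot3_mid below 0.006 m)) and horizontal distance between pot0_mid and chest_centre below 0.09 m and height (world z) of pot0_mid below 0.05 m), for 0.4 s.
At the end, for the whole second after the job is handed in: Lid shut (under 0.03 rad); every pot upside down in one upright stack (tilt under 0.07 rad) on pot0 in the chest, each 17 to 22.5 mm above the one beneath and within 6 mm of its axis; knife flat and still on the bench (handle centre under 18 mm high, tilt under 0.15 rad) (all of step 3 and value of joint lid below 0.03 rad and height (world z) of knife_grip below 0.018 m and angle between knife_grip's own z axis and vertical below 0.15 rad and linear speed of knife below 0.02 m/s); the robot touches nothing.
It fails at once if a pot is pushed so hard that it wedges over the one beneath ((z of pot1_mid in the frame of pot0_mid between 0.004 and 0.017 m and horizontal distance between pot1_mid and pot0_mid below 0.01 m) or (z of pot1_mid in the frame of pot2_mid between 0.004 and 0.017 m and horizontal distance between pot1_mid and pot2_mid below 0.01 m) or (z of pot1_mid in the frame of pot3_mid between 0.004 and 0.017 m and horizontal distance between pot1_mid and pot3_mid below 0.01 m) or (z of pot1_mid in the frame of pot4_mid between 0.004 and 0.017 m and horizontal distance between pot1_mid and pot4_mid below 0.01 m) or (z of pot2_mid in the frame of pot0_mid between 0.004 and 0.017 m and horizontal distance between pot2_mid and pot0_mid below 0.01 m) or (z of pot2_mid in the frame of pot1_mid between 0.004 and 0.017 m and horizontal distance between pot2_mid and pot1_mid below 0.01 m) or (z of pot2_mid in the frame of pot3_mid between 0.004 and 0.017 m and horizontal distance between pot2_mid and pot3_mid below 0.01 m) or (z of pot2_mid in the frame of pot4_mid between 0.004 and 0.017 m and horizontal distance between pot2_mid and pot4_mid below 0.01 m) or (z of pot3_mid in the frame of pot0_mid between 0.004 and 0.017 m and horizontal distance between pot3_mid and pot0_mid below 0.01 m) or (z of pot3_mid in the frame of pot1_mid between 0.004 and 0.017 m and horizontal distance between pot3_mid and pot1_mid below 0.01 m) or (z of pot3_mid in the frame of pot2_mid between 0.004 and 0.017 m and horizontal distance between pot3_mid and pot2_mid below 0.01 m) or (z of pot3_mid in the frame of pot4_mid between 0.004 and 0.017 m and horizontal distance between pot3_mid and pot4_mid below 0.01 m) or (z of pot4_mid in the frame of pot0_mid between 0.004 and 0.017 m and horizontal distance between pot4_mid and pot0_mid below 0.01 m) or (z of pot4_mid in the frame of pot1_mid between 0.004 and 0.017 m and horizontal distance between pot4_mid and pot1_mid below 0.01 m) or (z of pot4_mid in the frame of pot2_mid between 0.004 and 0.017 m and horizontal distance between pot4_mid and pot2_mid below 0.01 m) or (z of pot4_mid in the frame of pot3_mid between 0.004 and 0.017 m and horizontal distance between pot4_mid and pot3_mid below 0.01 m)).
It fails at once if the glue bottle is moved more than 3 cm (distance of glue from where it was at the start of the episode above 0.03 m).
It fails at once if the wax tin is moved more than 3 cm (distance of wax from where it was at the start of the episode above 0.03 m).
It fails at once if the plane is moved more than 3 cm (distance of plane from where it was at the start of the episode above 0.03 m).
Of pot1, pot2, pot3, pot4 only 2 to 4 are there at a start; the rules pass over those that are not, and their reading is None.
At some moment in a run one of pot1, pot2, pot3, pot4, knife may be knocked a few centimetres aside while the robot is not near it.
It also fails if it takes over 210 s, if anything falls off the work surface, if the arm or the gripper's body presses on something with over 40 N, if the wrist force passes 120 N, or if a joint passes its speed limit or range.

### The arm

A 6-joint arm with a two-finger parallel gripper is mounted at the origin on the work surface. World frame = base frame: x ahead of the robot, y to its left, z up, the work surface at z = 0. Lengths are in mm, angles in rad, forces in N, time in s.
With the tool pointing down it reaches from about 275 to 1000 mm from the base axis. Payload 8.4 kg.
Tool frame: the origin (TCP) lies at the very end of the fingers, on their centre line; the grasp point (between the pads) lies 19 mm behind it; z points along the fingers, x is the direction in which the jaws open and shut, and the axes are right-handed (so a half turn about z gives the same grasp; the last joint's range is limited). The gripper opens to 85 mm and grips with 20 to 120 N. Pads are 22 mm wide; open, the fingers measure 114 mm over their backs; the gripper's body (76 mm by 85 mm) begins 54 mm behind the grasp point. The pads swing forward as they close: fully open they stand 13 mm farther back than shut.
Start: joints at [-1.282, 0.353, 1.633, -0, 1.155, -0.002], TCP at [179.198, -598.762, 231.281] pointing down, gripper open.
Joint ranges: [-2.63, 2.63], [-0.92, 2.1], [0.06, 2.66], [-1.3, 4.44], [0, 2.69], [-3.02, 3.02]. Speed limits (rad/s): [2.22, 2.22, 2.79, 3.14, 3.14, 3.14].

### API

Orientations are given as [roll, pitch, yaw] about the fixed x, y, z axes, in that order (R = Rz(yaw) Ry(pitch) Rx(roll)).
In Python, from rig import r gives the robot as it stands. The module is installed in compiled form; this text tells all that it offers.
- The arm moves only by the tool apply_moves, never from a script. Its argument "targets" is a list that holds one entry, the list of rows, each a list of 7 numbers: the gripper's target within -1 to 1 (fully open at 1, half-way at 0, shut at -1), then the shift along the tool's x, y, z in cm, then the turn, a rotation vector about the tool's x, y, z in degrees. A call has 1 to 8 rows; each row is the pose to reach, as a shift and turn from the pose measured when the call began, along the tool's axes at that moment; what a row does not reach only later rows make up. A row lasts 1/10 s, in which the tool goes at most 50 mm and 8.59 degrees, less where a joint would pass 70% of its speed; a pose out of reach is approached as far as the arm can. A call with a gripper value outside its range is refused whole. The fingers move at their own pace and stop on an object; "newtons" is the grip in N (left out, the last holds). Time passes only in rows, so rows that repeat a pose let the fingers close. It gives the time, the measured TCP pose, the force and the opening at its end, in the units of the state.
- r.sense(): the state, without advancing time (a new reading comes with each control period).
- r.grab_frame(name): name is "side" or "top" or "wrist"; returns a dict with "pixels" (420x560x3 uint8, red, green, blue), "fov_y" (degrees; the focal length in pixels is half the picture's height over the tangent of half this angle, whatever the lens; pixels are square), "cx", "cy" (the principal point, pixels), "D" ([k1, k2, p1, p2, k3] as OpenCV has them; the pictures are not rectified), "R" (3x3) and "t" (3): a world point X has camera coordinates R X + t; the wrist camera has in their place "mount" (4x4, takes a point from camera to tool coordinates, whose origin is the TCP and whose axes are the tool frame's). Camera axes: x right, y down, z forward; pixel columns grow to the right and rows downward; lengths in mm; the calibration is good to about 2 mm. A picture is of the moment at which its call begins: read the wrist's pose just before it. There is no depth.
- r.sign_off(): hands the job in, once; it reports no verdict.
The state is a dict: "clock": time; "qpos": joint angles; "qvel": joint speeds; "joint_efforts": joint torques, N m; "eef_pos": TCP position; "tcp_rot": TCP orientation; "contact_force": force on the tool from outside, world axes, zero at the start; "wrist_torque": the same for the moment, N m; "opening": opening from 0.0 (shut) to 1.0 (fully open).
Only numpy, scipy, OpenCV 4.12 (cv2) and the standard library are available. Lean on these libraries where they do the work, as an engineer would, in place of code of your own. Each camera call takes 0.05 s, during which the arm holds its last target. There are 200 camera calls.

## Working session

There is one attempt and no reset: what is moved stays moved. The work goes in short steps, Python scripts to look and compute and a tool call to move; the robot and the scene stay as the last step left them, time stands still between calls to the robot, and variables do not carry over. Pictures are saved under pics/ and viewed, about 12 in all and at most 16, crops included, and the job is handed in when it is done.

Besides the shell and the picture viewer there is one more tool, called as name([rows], argument=value, ...), one row to a line, values as JSON. apply_moves: Moves the arm, as the interface text tells. Its arguments: {"type":"object","properties":{"targets":{"type":"array"},"newtons":{"type":"number"}},"required":["targets"]}

```bash
mkdir -p pics; cat > h.py <<'E'
import numpy as np, cv2
from rig import r
from scipy.spatial.transform import Rotation as Ro
def grab(name):
    s=r.sense(); f=r.grab_frame(name)
    p=np.array(f["pixels"]); h=p.shape[0]; fl=h/2/np.tan(np.radians(f["fov_y"])/2)
    K=np.array([[fl,0,f["cx"]],[0,fl,f["cy"]],[0,0,1]]); D=np.array(f["D"],float)
    if "R" in f and f["R"] is not None and "mount" not in f:
        R=np.array(f["R"]);t=np.array(f["t"])
    else:
        M=np.array(f["mount"]); Rt=Ro.from_euler('xyz',s["tcp_rot"]).as_matrix(); T=np.eye(4);T[:3,:3]=Rt;T[:3,3]=s["eef_pos"]
        W=np.linalg.inv(T@M); R=W[:3,:3];t=W[:3,3]
    return dict(p=p,K=K,D=D,R=R,t=t)
def save(c,fn,box=None,scale=1):
    p=c["p"]
    if box: p=p[box[1]:box[3],box[0]:box[2]]
    cv2.imwrite("pics/"+fn,cv2.resize(p[...,::-1],None,fx=scale,fy=scale,interpolation=cv2.INTER_CUBIC))
def ray(c,uv):
    n=cv2.undistortPoints(np.array([[uv]],float),c["K"],c["D"])[0,0]
    return -c["R"].T@c["t"], c["R"].T@np.array([n[0],n[1],1])
def onz(c,uv,z):
    o,d=ray(c,uv); return o+d*(z-o[2])/d[2]
def proj(c,X):
    return cv2.projectPoints(np.array(X,float).reshape(-1,1,3),cv2.Rodrigues(c["R"])[0],c["t"],c["K"],c["D"])[0][:,0]
def tri(c1,u1,c2,u2):
    A=[];b=[]
    for c,u in((c1,u1),(c2,u2)):
        o,d=ray(c,u);d/=np.linalg.norm(d);P=np.eye(3)-np.outer(d,d);A.append(P);b.append(P@o)
    return np.linalg.lstsq(np.vstack(A),np.hstack(b),rcond=None)[0]
def rel(p,R):
    "world target pose -> tool shift cm, rotvec deg"
    s=r.sense();R0=Ro.from_euler('xyz',s["tcp_rot"])
    d=R0.inv().apply(np.array(p)-s["eef_pos"])/10; w=(R0.inv()*R).as_rotvec(degrees=True)
    return d.round(2),w.round(2)
def down(yaw): # tool x at yaw, z down
    c,s=np.cos(yaw),np.sin(yaw); return Ro.from_matrix(np.array([[c,s,0],[s,-c,0],[0,0,-1]]))
E
python3 - <<'E'
from h import *
print(r.sense())
for n in("top","side","wrist"):
    c=grab(n); save(c,n+"0.png"); print(n,-c["R"].T@c["t"],c["K"][0,0]); np.save(n+"0.npy",c,allow_pickle=True)
E
```

```text
{'clock': 0.0, 'qpos': array([-1.28237276e+00,  3.53672588e-01,  1.63413595e+00,  3.52700317e-05,
        1.15518833e+00, -2.41455249e-03]), 'qvel': array([ 3.31913572e-07, -2.82703330e-03,  8.25813528e-04, -1.87914043e-03,
       -5.16493076e-05, -6.33925998e-04]), 'joint_efforts': array([-5.12947952e-05, -6.05254269e+01, -3.42056787e+01,  1.66994428e-04,
        9.39206657e-03,  4.90686693e-05]), 'eef_pos': array([ 179.08886142, -598.29667202,  230.54563617]), 'tcp_rot': array([-3.14155702e+00,  1.40413700e-03, -1.27997244e+00]), 'contact_force': array([-0.42365322, -0.08681597,  0.08078428]), 'wrist_torque': array([0.03312855, 0.00051783, 0.00098212]), 'opening': 0.9986438696801415}
top [ 293.20200586   76.65399588 1301.08298151] 476.65522168762124
side [ 325.30440087  835.83405085 1126.10692337] 507.8321236023983
wrist [ 254.35361952 -574.41125773  372.41106664] 317.13037745053117
```

View pics/top0.png

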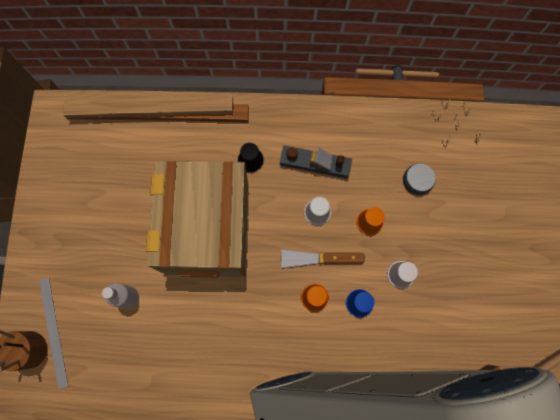

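View pics/side0.png

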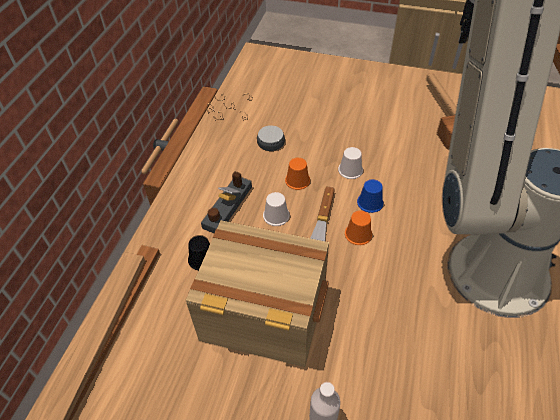

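```bash
python3 - <<'E'
from h import *
t,s=[np.load(n+"0.npy",allow_pickle=True).item() for n in("top","side")]
print(proj(t,[[0,0,0],[300,0,0],[300,300,0]]),proj(s,[[0,0,0],[300,0,0],[300,300,0]]))
for n,c in(("top",t),("side",s)):
    hsv=cv2.cvtColor(c["p"],cv2.COLOR_RGB2HSV)
    m=((hsv[...,1]<60)&(hsv[...,2]>120)).astype(np.uint8)
    k,l,st,ce=cv2.connectedComponentsWithStats(m)
    for i in range(1,k):
        if 60<st[i,4]<3000: print(n,ce[i].round(1),st[i],onz(c,ce[i],36).round(0))
for nm,uv,z in(("knife tip",(282,259),12),("handle end",(364,258),12),("chest fr top1",(245,163),194),("front2",(244,268),194),("back1",(165,162),194),("back2",(152,265),194),("glue",(116,296),0),("plane1",(281,157),40),("plane2",(351,168),40),("wax",(421,180),35)):
    print(nm,onz(t,uv,z).round(0))
E
```

```text
[[301.47744127 441.89668059]
 [303.96381241 324.14666144]
 [192.00948576 320.33539954]] [[497.47151517 272.08383061]
 [381.78862472 247.21845629]
 [362.18517388 348.11607698]]
top [420.9 176.7] [408 164  27  27 584] [ 711. -320.   36.]
top [318.5 206.9] [304 197  27  25 342] [615. -32.  36.]
top [297.4 258.1] [281 250  38  18 517] [472.  23.  36.]
top [405.  271.5] [388 261  30  25 371] [ 444. -266.   36.]
top [ 52.9 333.1] [  40  278   28  111 1006] [249. 664.  36.]
top [114.2 291.2] [102 283  24  22 245] [367. 508.  36.]
top [510.2 392.3] [478 380  63  22 121] [ 133. -541.   36.]
top [523.2 406.6] [ 468  383   92   37 2065] [  96. -575.   36.]
side [270.  133.8] [258 126  25  17 341] [ 710. -319.   36.]
side [349.7 162.9] [338 147  24  32 517] [ 441. -257.   36.]
side [541.2 191.2] [525 177  35  25 208] [-103. -285.   36.]
side [273.9 208.9] [263 192  26  34 559] [611. -25.  36.]
side [319.1 230.7] [310 220  16  21 228] [471.  17.  36.]
side [511.3 300.9] [475 261  70  53 826] [-22. 102.  36.]
side [323.6 401.3] [310 382  30  38 680] [359. 457.  36.]
knife tip [472.  64.  12.]
handle end [ 481. -160.   12.]
chest fr top1 [680. 163. 194.]
front2 [423. 153. 194.]
back1 [677. 361. 194.]
back2 [422. 370. 194.]
glue [356. 513.   0.]
plane1 [755.  75.  40.]
plane2 [ 729. -122.   40.]
wax [ 702. -320.   35.]
```

View pics/wrist0.png

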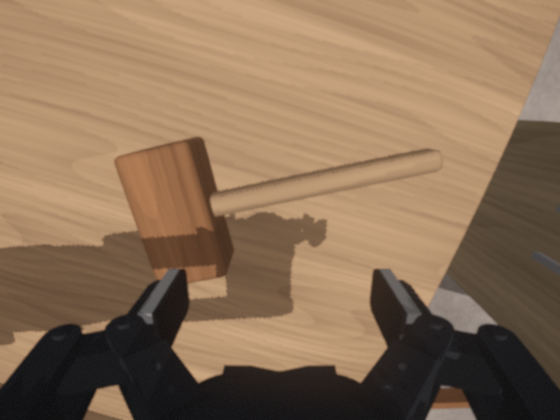

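```bash
python3 - <<'E'
from h import *
print(rel([477,-150,260],down(0.03)))
E
```

```text
(array([-34.42, -41.4 ,  -2.89]), array([-4.000e-02,  5.000e-02, -7.506e+01]))
```

apply_moves([
  [[1,-34.4,-41.4,-2.9,0,0,-75],[1,-34.4,-41.4,-2.9,0,0,-75],[1,-34.4,-41.4,-2.9,0,0,-75],[1,-34.4,-41.4,-2.9,0,0,-75],[1,-34.4,-41.4,-2.9,0,0,-75],[1,-34.4,-41.4,-2.9,0,0,-75],[1,-34.4,-41.4,-2.9,0,0,-75],[1,-34.4,-41.4,-2.9,0,0,-75]],
])

```text
clock: 0.95
eef_pos: [400.8, -264.1, 252.8]
tcp_rot: [-3.141, 0.0, -0.074]
contact_force: [0.9, -0.3, 0.5]
opening: 0.997
```

```bash
python3 - <<'E'
from h import *
print(rel([477,-150,260],down(0.03)))
E
```

```text
(array([  6.75, -11.95,  -0.71]), array([-0.05,  0.  , -5.96]))
```

apply_moves([
  [[1,6.75,-12,-0.7,0,0,-6],[1,6.75,-12,-0.7,0,0,-6],[1,6.75,-12,-0.7,0,0,-6],[1,6.75,-12,-0.7,0,0,-6],[1,6.75,-12,-0.7,0,0,-6]],
])

```text
clock: 1.45
eef_pos: [477.0, -148.8, 259.7]
tcp_rot: [-3.141, 0.001, 0.033]
contact_force: [-0.0, -0.4, -1.0]
opening: 1.0
```

```bash
python3 - <<'E'
from h import *
print(r.sense()["eef_pos"],r.sense()["tcp_rot"])
c=grab("wrist"); save(c,"wrist1.png"); np.save("wrist1.npy",c,allow_pickle=True)
E
```

```text
[ 477.04848998 -148.80466936  259.67537043] [-3.14087785e+00  6.73716932e-04  3.31431395e-02]
```

View pics/wrist1.png

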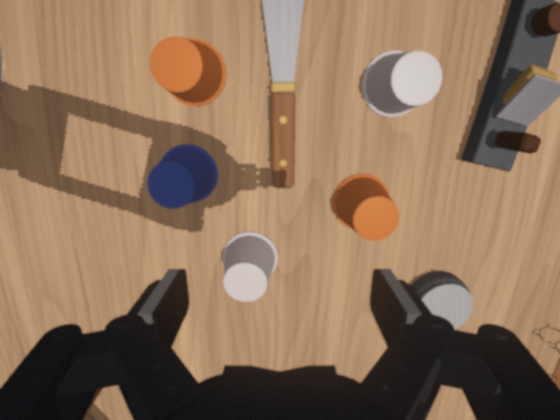

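```bash
python3 - <<'E'
from h import *
c=np.load("wrist1.npy",allow_pickle=True).item()
hsv=cv2.cvtColor(c["p"],cv2.COLOR_RGB2HSV)
print(hsv[140,276],hsv[140,250],hsv[30,283],hsv[87,283])
y,x=[a.ravel() for a in np.mgrid[92:184,255:310]]
row=lambda v:hsv[v,262:306,:].tolist()
for v in(100,140,170): print([tuple(q) for q in hsv[v,266:302:2,1:].tolist()])
print([tuple(q) for q in hsv[176:196:2,283].tolist()],[tuple(q) for q in hsv[78:96:2,283].tolist()])
def pts(uvs,z):
    for uv in uvs: print(uv,onz(c,uv,z).round(1))
pts([(283.5,187),(283.5,92),(283.5,87)],24)
E
```

```text
[ 12 134 156] [ 15  94 193] [174   7 181] [ 20 123 206]
[(99, 168), (106, 130), (113, 108), (132, 118), (135, 138), (134, 150), (135, 149), (133, 146), (132, 149), (131, 154), (132, 155), (133, 157), (130, 155), (134, 148), (121, 141), (101, 166), (97, 178), (95, 185)]
[(98, 174), (102, 150), (113, 113), (130, 116), (134, 143), (134, 156), (133, 151), (132, 145), (135, 145), (134, 150), (133, 155), (133, 157), (133, 153), (133, 146), (115, 148), (99, 178), (96, 184), (97, 187)]
[(109, 115), (107, 114), (114, 112), (128, 106), (137, 123), (136, 137), (135, 136), (135, 113), (137, 108), (135, 127), (135, 145), (133, 155), (137, 151), (133, 146), (111, 159), (97, 182), (97, 187), (95, 188)]
[(12, 133, 92), (12, 133, 94), (12, 130, 94), (12, 137, 95), (13, 136, 94), (13, 133, 96), (15, 105, 156), (15, 96, 185), (15, 97, 186), (15, 96, 186)] [(0, 8, 185), (4, 11, 182), (16, 72, 177), (19, 124, 198), (19, 122, 207), (20, 125, 204), (19, 126, 192), (15, 132, 151), (12, 134, 145)]
(283.5, 187) [ 484.2 -156.3   24. ]
(283.5, 92) [480.2 -46.6  24. ]
(283.5, 87) [480.  -41.3  24. ]
```

```bash
python3 - <<'E'
from h import *
print(rel([480.5,-66,60],down(0.036)),rel([480.5,-66,4],down(0.036)))
E
```

```text
(array([ 0.67, -8.33, 19.97]), array([-0.04,  0.05, -0.25])) (array([ 0.67, -8.33, 25.57]), array([-0.04,  0.05, -0.25]))
```

apply_moves([
  [[0.2,0.65,-8.3,12,0,0,-0.2],[0.2,0.65,-8.3,20,0,0,-0.2],[0.2,0.65,-8.3,20,0,0,-0.2],[0.2,0.65,-8.3,20,0,0,-0.2],[0.2,0.65,-8.3,25.5,0,0,-0.2],[0.2,0.65,-8.3,25.5,0,0,-0.2],[0.2,0.65,-8.3,25.5,0,0,-0.2],[0.2,0.65,-8.3,25.5,0,0,-0.2]],
])

```text
clock: 2.3
eef_pos: [480.0, -67.3, 5.0]
tcp_rot: [-3.141, 0.002, 0.034]
contact_force: [0.1, -0.8, 0.3]
opening: 0.598
```

apply_moves([
  [[-1,0,0,0,0,0,0],[-1,0,0,0,0,0,0],[-1,0,0,0,0,0,0],[-1,0,0,0,0,0,0],[-1,0,0,0,0,0,0],[-1,0,0,0,0,0,0]],
], newtons=100)

```text
clock: 2.9
eef_pos: [481.3, -68.1, 7.1]
tcp_rot: [3.141, -0.002, 0.033]
contact_force: [-1.4, -3.3, 9.6]
opening: 0.305
```

```bash
python3 - <<'E'
from h import *
print(rel([552,-20,330],down(0.036)))
E
```

```text
(array([  7.28,  -4.56, -32.28]), array([ 0.02, -0.1 , -0.15]))
```

apply_moves([
  [[-1,0,0,-3,0,0,0],[-1,0,0,-8,0,0,0],[-1,0,0,-13,0,0,0],[-1,0,0,-18,0,0,0],[-1,3,-2,-23,0,0,0],[-1,6,-4,-28,0,0,0],[-1,7.3,-4.6,-32.3,0,0,0],[-1,7.3,-4.6,-32.3,0,0,0]],
])

```text
clock: 3.7
eef_pos: [555.1, -18.9, 336.9]
tcp_rot: [3.141, -0.011, 0.034]
contact_force: [1.5, -1.1, -0.3]
opening: 0.299
```

```bash
python3 - <<'E'
from h import *
print(r.sense()["eef_pos"],r.sense()["tcp_rot"],r.sense()["opening"])
c=grab("wrist"); save(c,"wrist2.png"); np.save("wrist2.npy",c,allow_pickle=True)
E
```

```text
[555.05818046 -18.85061035 336.92430511] [ 3.14087691 -0.01127625  0.03406414] 0.2990760619822514
```

View pics/wrist2.png

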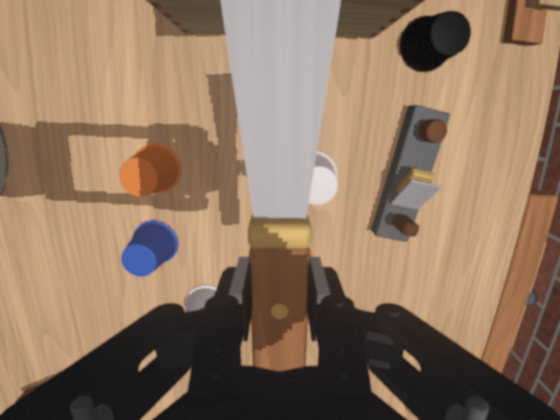

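```bash
python3 - <<'E'
from h import *
c=np.load("top0.npy",allow_pickle=True).item()
save(c,"c1.png",(140,150,260,285),4.4)
s=np.load("side0.npy",allow_pickle=True).item()
print(proj(c,[[552,158,0],[552,158,185],[552,158,194]]))
E
```

```text
[[248.86209266 229.91626199]
 [244.73169365 214.76654747]
 [244.49765637 213.90733489]]
```

View pics/c1.png

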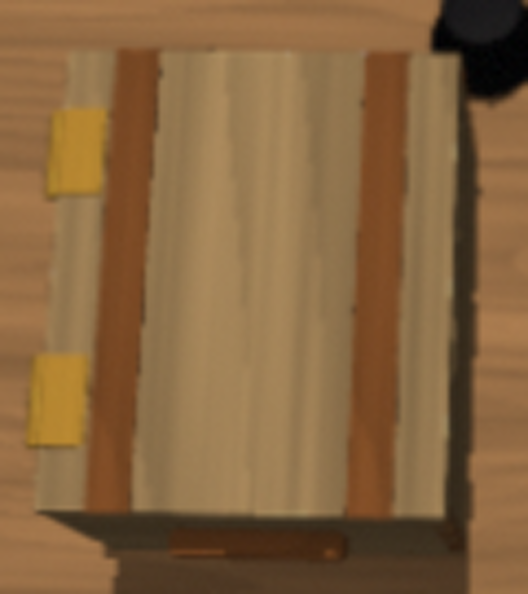

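```bash
python3 - <<'E'
from h import *
c=np.load("top0.npy",allow_pickle=True).item()
P=np.array([onz(c,(140+u/4.4,150+v/4.4),194) for u,v in((461,54),(444,517),(68,50),(36,511))]);print(P.round(1))
fr=P[:2].mean(0);bk=P[2:].mean(0)
print(fr,bk,np.linalg.norm(P[0]-P[1]),np.linalg.norm(P[2]-P[3]),np.linalg.norm(fr-bk))
d=bk-fr;print(np.degrees(np.arctan2(d[1],d[0])))
e=P[0]-P[1]+P[2]-P[3];print(np.degrees(np.arctan2(e[1],e[0]))+90, P.mean(0))
print(r.sense()["eef_pos"],r.sense()["contact_force"])
E
```

```text
[[682.1 163.4 194. ]
 [423.7 160.5 194. ]
 [678.3 384.6 194. ]
 [419.3 378.3 194. ]]
[552.90928347 161.98093479 194.        ] [548.80083724 381.47512419 194.        ] 258.38905758024686 259.1285969365913 219.53263655079067
91.0723251713109
91.0152672753075 [550.85506035 271.72802949 194.        ]
[555.67074012 -18.79134899 337.5960893 ] [2.45047134 0.41840018 0.94568676]
```

```bash
python3 - <<'E'
from h import *
print(rel([553.5,0,171],down(0.018)))
E
```

```text
(array([-0.36, -1.9 , 16.66]), array([ 0.03, -0.72,  0.92]))
```

apply_moves([
  [[-1,-0.36,-1.9,5,0,-0.7,0.9],[-1,-0.36,-1.9,10,0,-0.7,0.9],[-1,-0.36,-1.9,14,0,-0.7,0.9],[-1,-0.36,-1.9,16.6,0,-0.7,0.9],[-1,-0.36,-1.9,16.6,0,-0.7,0.9],[-1,-0.36,-1.9,16.6,0,-0.7,0.9]],
])

```text
clock: 4.35
eef_pos: [553.2, -0.3, 172.2]
tcp_rot: [3.141, -0.0, 0.018]
contact_force: [0.0, -0.8, 0.0]
opening: 0.302
```

```bash
python3 - <<'E'
from h import *
print(r.sense()["eef_pos"],r.sense()["tcp_rot"],r.sense()["opening"])
for n in("top","side"):
    c=grab(n); np.save(n+"1.npy",c,allow_pickle=True)
    print(proj(c,[[552.5,137,176],[553,162,176],[553,162,185]]))
    if n=="side": save(c,"s1.png",(200,150,420,300),3.6)
    if n=="top": save(c,"t1.png",(140,100,440,300),2.6)
E
```

```text
[ 5.53209078e+02 -2.79594218e-01  1.72191714e+02] [ 3.14094723e+00 -1.26927508e-04  1.80871607e-02] 0.3019663934773316
[[253.6240772  215.67503246]
 [243.33410568 215.16099824]
 [243.09126215 214.31157578]]
[[276.47023687 226.81626051]
 [273.27079323 234.95606691]
 [273.15903431 232.6324989 ]]
```

View pics/t1.png

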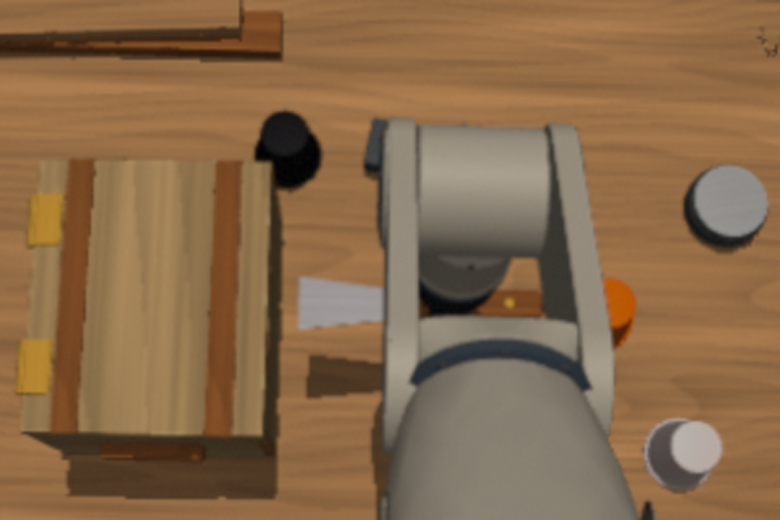

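apply_moves([
  [[-1,0,-2,0.1,0,0,0],[-1,0,-3,0.1,0,0,0],[-1,0,-4,0.1,0,0,0],[-1,0,-5,0.1,0,0,0],[-1,0,-6.2,0.1,0,0,0],[-1,0,-6.2,0.1,0,0,0]],
])

```text
clock: 5.05
eef_pos: [553.4, 63.2, 172.6]
tcp_rot: [3.141, -0.003, 0.019]
contact_force: [0.8, -0.9, -1.5]
opening: 0.298
```

apply_moves([
  [[-1,0,0,-0.5,0,0,0],[-1,0,0,-1.0,0,0,0],[-1,0,0,-1.5,0,0,0],[-1,0,0,-1.5,0,0,0]],
])

```text
clock: 5.45
eef_pos: [553.5, 62.8, 188.3]
tcp_rot: [3.141, -0.004, 0.019]
contact_force: [0.0, 0.1, -3.3]
opening: 0.301
```

apply_moves([
  [[-1,0,0,-0.6,0,0,0],[-1,0,0,-1.2,0,0,0],[-1,0,-0.1,-1.8,0,0,0],[-1,0,-0.2,-2.5,0,0,0],[-1,0,-0.3,-2.5,0,0,0],[-1,0,-0.3,-2.5,0,0,0]],
])

```text
clock: 6.05
eef_pos: [553.8, 66.1, 213.7]
tcp_rot: [3.141, -0.005, 0.019]
contact_force: [0.4, -0.6, -1.1]
opening: 0.3
```

```bash
python3 - <<'E'
from h import *
print(r.sense()["eef_pos"])
c=grab("side"); np.save("side2.npy",c,allow_pickle=True)
save(c,"s2.png",(150,130,410,330),3)
H=np.array([549,381.5,185.])
a=np.radians(91.05);x=np.array([np.cos(a),np.sin(a),0])
for th in(0,.1,.2):print(th,proj(c,H-x*220*np.cos(th)+np.array([0,0,220*np.sin(th)])))
E
```

```text
[553.75366632  66.10247991 213.69813571]
0 [[273.20258591 232.47583027]]
0.1 [[272.79693923 227.05662027]]
0.2 [[272.1221871 222.2707005]]
```

View pics/s2.png

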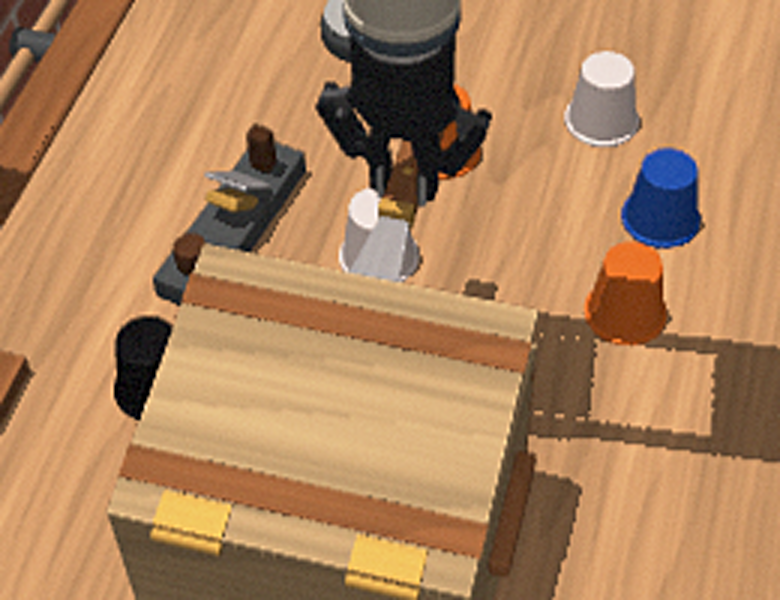

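apply_moves([
  [[-1,0,-0.5,-1.8,0,0,0],[-1,0,-1.1,-3.6,0,0,0],[-1,0,-1.9,-5.4,0,0,0],[-1,0,-2.9,-7,0,0,0],[-1,0,-4,-8.5,0,0,0],[-1,0,-5.2,-9.7,0,0,0],[-1,0,-6.5,-10.9,0,0,0],[-1,0,-6.5,-10.9,0,0,0]],
])

```text
clock: 6.9
eef_pos: [552.7, 132.9, 324.1]
tcp_rot: [-3.14, -0.007, 0.02]
contact_force: [0.9, 0.3, -0.8]
opening: 0.302
```

```bash
python3 - <<'E'
from h import *
print(r.sense()["eef_pos"])
c=grab("side"); save(c,"s3.png",(120,70,410,330),2.3)
H=np.array([549,381.5,185.])
a=np.radians(91.05);x=np.array([np.cos(a),np.sin(a),0])
for th in(.7,.8,.9,1,1.1,1.2):print(th,(proj(c,H-x*220*np.cos(th)+np.array([0,0,220*np.sin(th)]))-[120,70])*2.3)
E
```

```text
[552.68646338 132.9447     324.13872055]
0.7 [[332.26531959 322.61158931]]
0.8 [[326.72066399 323.72211015]]
0.9 [[320.51956785 327.40496039]]
1 [[313.69049606 333.78608192]]
1.1 [[306.27573702 342.9637041 ]]
1.2 [[298.33303455 354.99950255]]
```

View pics/s3.png

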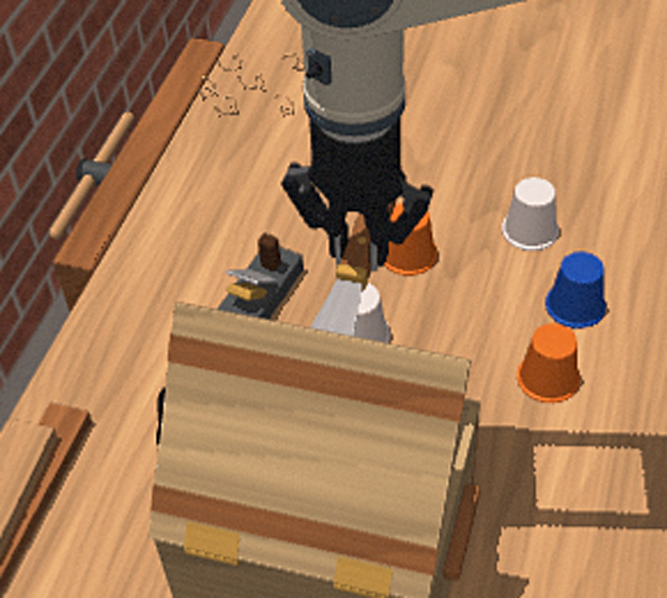

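apply_moves([
  [[-1,0,-1.8,-1.1,0,0,0],[-1,0,-3.4,-2,0,0,0],[-1,0,-5,-2.7,0,0,0],[-1,0,-6.6,-3.2,0,0,0],[-1,0,-8.4,-3.5,0,0,0],[-1,0,-10.2,-3.7,0,0,0],[-1,0,-12.2,-3.7,0,0,0],[-1,0,-12.5,-3.7,0,0,0]],
])

```text
clock: 7.75
eef_pos: [549.6, 259.9, 360.2]
tcp_rot: [-3.14, -0.007, 0.022]
contact_force: [0.7, -2.1, -0.3]
opening: 0.305
```

```bash
python3 - <<'E'
from h import *
print(r.sense()["eef_pos"])
c=grab("side"); save(c,"s4.png",(120,70,410,400),1.8)
H=np.array([549,381.5,185.])
a=np.radians(91.05);x=np.array([np.cos(a),np.sin(a),0])
for th in(1.3,1.4,1.5,1.6,1.7):print(th,(proj(c,H-x*220*np.cos(th)+np.array([0,0,220*np.sin(th)]))-[120,70])*1.8)
print(rel([553.7,66,360],down(0.018)))
E
```

```text
[549.58186218 259.89054473 360.15566866]
1.3 [[226.90709623 289.49428654]]
1.4 [[220.05315103 303.38164846]]
1.5 [[213.001634   319.40794766]]
1.6 [[205.85073264 337.43893685]]
1.7 [[198.70971806 357.28291783]]
(array([-1.000e-02,  1.932e+01, -3.000e-02]), array([-0.09, -0.37,  0.23]))
```

View pics/s4.png

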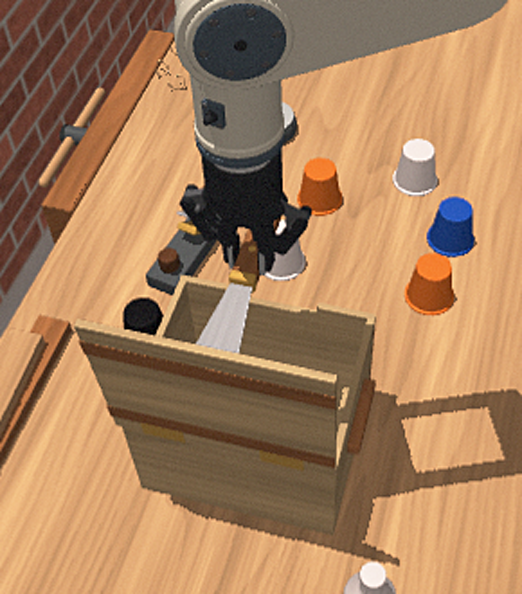

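apply_moves([
  [[-1,0,4,-0.5,0,0,0],[-1,0,9,-0.5,0,0,0],[-1,0,14,-0.5,0,0,0],[-1,-2,19,-0.5,0,0,0],[-1,-4,24,-0.5,0,0,0],[-1,-6,29,-0.5,0,0,0],[-1,-7.5,32.8,2,0,0,0],[-1,-7.5,32.8,7,0,0,0]],
])

```text
clock: 8.6
eef_pos: [483.3, -74.1, 296.0]
tcp_rot: [3.14, -0.015, 0.019]
contact_force: [0.9, 0.1, -1.6]
opening: 0.304
```

```bash
python3 - <<'E'
from h import *
print(r.sense()["eef_pos"],r.sense()["tcp_rot"])
print(rel([478,-68,8],down(0.025)))
E
```

```text
[483.25444882 -74.07699569 296.00235903] [ 3.14029293 -0.01452749  0.01860215]
(array([-0.93, -0.65, 28.79]), array([ 0.08, -0.83, -0.37]))
```

apply_moves([
  [[-1,-0.2,-0.6,5,0,-0.8,-0.4],[-1,-0.5,-0.6,10,0,-0.8,-0.4],[-1,-0.5,-0.6,15,0,-0.8,-0.4],[-1,-0.5,-0.6,20,0,-0.8,-0.4],[-1,-0.5,-0.6,25,0,-0.8,-0.4],[-1,-0.5,-0.6,27.5,0,-0.8,-0.4],[-1,-0.5,-0.6,28.6,0,-0.8,-0.4],[-1,-0.5,-0.6,28.8,0,-0.8,-0.4]],
])

```text
clock: 9.4
eef_pos: [481.9, -68.6, 7.4]
tcp_rot: [3.141, 0.001, 0.025]
contact_force: [0.3, 0.4, -0.6]
opening: 0.3
```

apply_moves([
  [[-0.2,0,0,0,0,0,0],[0,0,0,0,0,0,0],[0.2,0,0,0,0,0,0],[0.2,0,0,0,0,0,0]],
], newtons=30)

```text
clock: 9.8
eef_pos: [482.5, -68.7, 8.1]
tcp_rot: [3.14, -0.0, 0.025]
contact_force: [-1.3, -0.9, 0.5]
opening: 0.6
```

```bash
python3 - <<'E'
from h import *
print(rel([560,-130,270],down(0.0)))
E
```

```text
(array([  7.6 ,   6.36, -26.18]), array([ 0.07, -0.02,  1.45]))
```

apply_moves([
  [[0.2,0,0,-5,0,0,0],[0.2,0,0,-10,0,0,0],[1,0,0,-15,0,0,0],[1,2,2,-20,0,0,1.4],[1,7.6,6.4,-26.2,0,0,1.4],[1,7.6,6.4,-26.2,0,0,1.4],[1,7.6,6.4,-26.2,0,0,1.4],[1,7.6,6.4,-26.2,0,0,1.4]],
])

```text
clock: 10.6
eef_pos: [560.3, -130.8, 270.8]
tcp_rot: [3.14, -0.002, -0.0]
contact_force: [-0.5, 0.6, -0.6]
opening: 1.0
```

```bash
cat > pots.py <<'E'
from h import *
def tops(c,zt,lo=185):
    "flat white discs at height zt"
    hsv=cv2.cvtColor(c["p"],cv2.COLOR_RGB2HSV)
    m=((hsv[...,1]<40)&(hsv[...,2]>lo)).astype(np.uint8)
    m=cv2.morphologyEx(m,cv2.MORPH_OPEN,np.ones((3,3)))
    out=[]
    for k in cv2.findContours(m,cv2.RETR_EXTERNAL,cv2.CHAIN_APPROX_NONE)[0]:
        if cv2.contourArea(k)<200: continue
        q=np.array([onz(c,p,zt)[:2] for p in k[:,0].astype(float)])
        (x,y),rad=cv2.minEnclosingCircle(q.astype(np.float32))
        e=cv2.fitEllipse(k) if len(k)>5 else None
        out.append((k[:,0].mean(0).round(0),(round(x,1),round(y,1)),round(2*rad,1),onz(c,e[0],zt)[:2].round(1),[round(v) for v in e[1]]))
    return out
E
python3 - <<'E'
from pots import *
print(r.sense()["eef_pos"])
c=grab("wrist"); save(c,"w3.png"); np.save("w3.npy",c,allow_pickle=True)
for o in tops(c,72): print(o)
E
```

```text
[ 560.3043084  -130.80071145  270.83408681]
(array([194., 291.]), (452.1, -262.1), 45.7, array([ 457.9, -261.5]), [14, 34])
(array([327.,  90.]), (612.8, -29.3), 58.2, array([610.9, -29.8]), [49, 54])
```

View pics/w3.png

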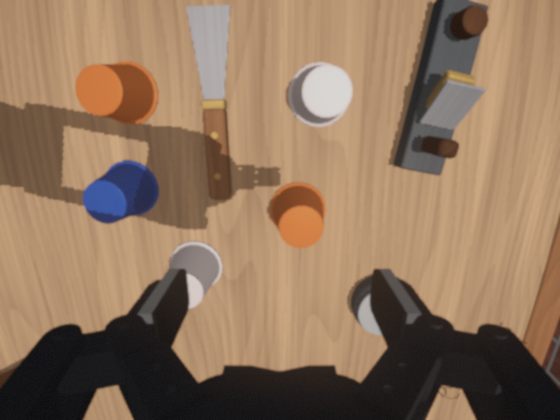

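```bash
python3 - <<'E'
from pots import *
print(rel([611,-110,200],down(0.0)))
c=np.load("w3.npy",allow_pickle=True).item()
hsv=cv2.cvtColor(c["p"],cv2.COLOR_RGB2HSV); print(hsv[90,288:360:3,2],hsv[56:126:3,327,2])
E
```

```text
(array([ 5.21, -2.02,  6.94]), array([0.04, 0.05, 0.02]))
[130 129 114 113 122 207 215 216 215 216 216 215 216 215 216 216 216 216
 216 216 216 211 192 191] [183 183 188 211 215 215 216 215 216 216 216 216 216 216 215 216 216 216
 215 216 205 128 177 198]
```

apply_moves([
  [[1,5.1,-2,3,0,0,0],[1,5.1,-2,7.1,0,0,0],[1,5.1,-2,7.1,0,0,0],[1,5.1,-2,7.1,0,0,0]],
])

```text
clock: 11.05
eef_pos: [607.7, -109.3, 196.7]
tcp_rot: [-3.141, 0.006, 0.001]
contact_force: [0.5, -0.0, 0.9]
opening: 0.999
```

```bash
python3 - <<'E'
from pots import *
print(r.sense()["eef_pos"])
c=grab("wrist"); np.save("w4.npy",c,allow_pickle=True)
for lo in(185,200,215,225):
  for o in tops(c,72,lo): print(lo,o)
E
```

```text
[ 607.68818966 -109.25744372  196.73835197]
185 (array([291., 104.]), (613.7, -27.5), 58.4, array([612.4, -28.3]), [65, 69])
200 (array([283., 112.]), (611.4, -30.1), 50.4, array([611.3, -29.7]), [61, 63])
215 (array([283., 112.]), (611.4, -30.1), 48.3, array([611.6, -29.6]), [58, 61])
```

```bash
python3 - <<'E'
from pots import *
print(rel([611.4,-30,110],down(0.0)),rel([611.4,-30,33],down(0.0)))
E
```

```text
(array([ 0.29, -7.98,  8.85]), array([0.03, 0.15, 0.05])) (array([ 0.31, -7.99, 16.55]), array([0.03, 0.15, 0.05]))
```

apply_moves([
  [[1,0.3,-4,4,0,0,0],[1,0.3,-8,8.8,0,0,0],[1,0.3,-8,8.8,0,0,0],[1,0.3,-8,12,0,0,0],[1,0.3,-8,16.5,0,0,0],[1,0.3,-8,16.5,0,0,0],[1,0.3,-8,16.5,0,0,0]],
])

```text
clock: 11.8
eef_pos: [611.6, -30.4, 34.9]
tcp_rot: [3.141, 0.003, 0.001]
contact_force: [0.3, -0.3, 0.7]
opening: 1.002
```

apply_moves([
  [[-1,0,0,0,0,0,0],[-1,0,0,0,0,0,0],[-1,0,0,0,0,0,0],[-1,0,0,0,0,0,0],[-1,0,0,0,0,0,0],[-1,0,0,0,0,0,0]],
], newtons=40)

```text
clock: 12.4
eef_pos: [613.8, -30.7, 38.1]
tcp_rot: [3.14, -0.002, 0.001]
contact_force: [-2.1, -0.4, 12.4]
opening: 0.626
```

```bash
python3 - <<'E'
from pots import *
print(rel([560,190,300],down(0.0)))
E
```

```text
(array([ -5.31, -22.04, -26.23]), array([ 0.06, -0.13,  0.03]))
```

apply_moves([
  [[-1,0,0,-5,0,0,0],[-1,0,0,-10,0,0,0],[-1,0,0,-15,0,0,0],[-1,0,-1,-20,0,0,0],[-1,-1,-4,-25,0,0,0],[-1,-2,-8,-26,0,0,0],[-1,-4,-12,-26,0,0,0],[-1,-5,-16,-26,0,0,0]],
])

```text
clock: 13.2
eef_pos: [562.2, 130.9, 300.6]
tcp_rot: [3.141, -0.006, 0.0]
contact_force: [-0.1, 0.8, -2.0]
opening: 0.621
```

apply_moves([
  [[-1,-0.5,-6,0,0,0,0],[-1,-0.5,-6,0,0,0,0],[-1,-0.5,-6,0,0,0,0]],
])

```text
clock: 13.5
eef_pos: [556.9, 192.6, 301.8]
tcp_rot: [-3.141, -0.007, 0.003]
contact_force: [0.7, 0.0, -0.7]
opening: 0.628
```

```bash
python3 - <<'E'
from pots import *
print(r.sense()["eef_pos"],r.sense()["opening"])
c=grab("wrist"); np.save("w5.npy",c,allow_pickle=True); save(c,"w5.png")
for lo in(150,185,200):
  for o in tops(c,81,lo): print(lo,o)
E
```

```text
[556.88145427 192.58322385 301.77384311] 0.628077900389531
150 (array([  8., 308.]), (166.8, 10.7), 118.7, array([174.6,  17.6]), [19, 63])
150 (array([277., 262.]), (560.3, 60.7), 258.9, array([560.5,  68.5]), [126, 179])
150 (array([277., 119.]), (556.8, 264.5), 63.9, array([558.1, 265.3]), [54, 59])
185 (array([  9., 302.]), (179.1, 21.7), 85.9, array([177.9,  26.4]), [17, 47])
185 (array([307., 267.]), (597.4, 85.6), 43.7, array([596.1,  83.8]), [11, 31])
185 (array([295., 200.]), (576.8, 157.2), 119.2, array([570.8, 138.5]), [74, 101])
185 (array([278., 112.]), (556.8, 264.5), 63.9, array([558.6, 264.1]), [51, 57])
200 (array([  8., 298.]), (184.0, 29.1), 65.8, array([177.9,  29. ]), [16, 40])
200 (array([307., 267.]), (596.7, 85.0), 41.9, array([596.1,  83.6]), [11, 30])
200 (array([295., 199.]), (577.3, 157.9), 117.5, array([569. , 131.3]), [85, 106])
200 (array([276., 120.]), (556.8, 263.4), 52.0, array([556.8, 263.8]), [46, 47])
```

View pics/w5.png

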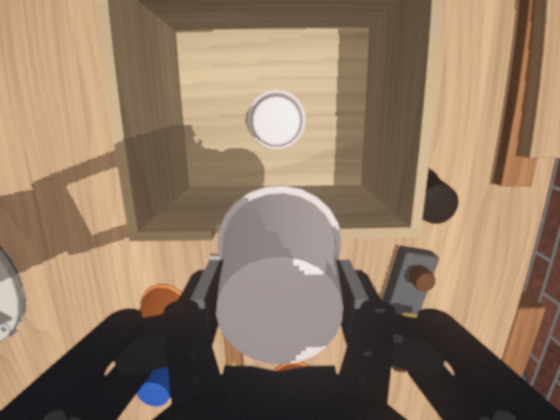

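```bash
python3 - <<'E'
from pots import *
c=np.load("w5.npy",allow_pickle=True).item()
T=np.array([556.88,192.58,301.77]);a=np.linspace(0,2*np.pi,73)
for dz,rr in((34,25),(-38,38)):
    P=proj(c,T+np.c_[rr*np.cos(a),rr*np.sin(a),0*a+dz]); print(dz,P.min(0),P.max(0))
print(rel([556.8,263.5,180],down(0.0)), r.sense()["contact_force"])
E
```

```text
34 [213.34644214 262.63615136] [337.54701891 367.06881231]
-38 [214.23953441 186.27589232] [337.46919995 299.93502642]
(array([-0.1 , -7.24, 12.14]), array([ 0.02, -0.4 ,  0.1 ])) [-0.17015242 -0.28532267 -1.14098043]
```

apply_moves([
  [[-1,-0.1,-4,0,0,-0.4,0],[-1,-0.1,-7.1,0,0,-0.4,0],[-1,-0.1,-7.1,4,0,-0.4,0],[-1,-0.1,-7.1,9,0,-0.4,0],[-1,-0.1,-7.1,14,0,-0.4,0],[-1,-0.1,-7.1,18,0,-0.4,0],[-1,-0.1,-7.1,18,0,-0.4,0],[-1,-0.1,-7.1,18,0,-0.4,0]],
])

```text
clock: 14.35
eef_pos: [557.8, 260.9, 122.1]
tcp_rot: [3.141, 0.001, 0.0]
contact_force: [0.5, -1.0, -0.2]
opening: 0.623
```

```bash
python3 - <<'E'
from pots import *
print(rel([555.8,263,85],down(0.0)), r.sense()["contact_force"])
E
```

```text
(array([-0.2 , -0.22,  3.71]), array([0.04, 0.03, 0.03])) [ 0.54323026 -1.0206886  -0.22052281]
```

apply_moves([
  [[-1,-0.2,-0.2,0,0,0,0],[-1,-0.2,-0.2,1,0,0,0],[-1,-0.2,-0.2,2,0,0,0],[-1,-0.2,-0.2,3,0,0,0],[-1,-0.2,-0.2,3.6,0,0,0],[-1,-0.2,-0.2,3.6,0,0,0]],
])

```text
clock: 14.95
eef_pos: [555.0, 262.5, 84.7]
tcp_rot: [3.14, 0.003, 0.001]
contact_force: [1.0, 0.2, -0.7]
opening: 0.617
```

```bash
python3 - <<'E'
from pots import *
for i in range(2):
    s=r.sense();print(s["eef_pos"],s["contact_force"],s["wrist_torque"]);
    if i==0: c=grab("top");np.save("t5.npy",c,allow_pickle=True)
E
```

```text
[554.97687617 262.53696623  84.69962138] [ 0.96623468  0.22984406 -0.65226097] [0.04034218 0.048173   0.03724287]
[555.3935288  262.70569037  85.3577072 ] [ 0.15455809  0.53724468 -0.36033696] [0.03141017 0.02152686 0.03468436]
```

apply_moves([
  [[-1,0,0,0.3,0,0,0],[-1,0,0,0.6,0,0,0],[-1,0,0,0.9,0,0,0],[-1,0,0,0.9,0,0,0]],
])

```text
clock: 15.4
eef_pos: [555.1, 262.6, 75.9]
tcp_rot: [3.14, 0.002, 0.001]
contact_force: [-0.9, -0.1, -0.9]
opening: 0.623
```

apply_moves([
  [[-1,0,0,0.15,0,0,0],[-1,0,0,0.3,0,0,0],[-1,0,0,0.3,0,0,0]],
])

```text
clock: 15.7
eef_pos: [555.2, 262.7, 73.0]
tcp_rot: [3.14, 0.002, 0.001]
contact_force: [0.7, 0.3, 0.3]
opening: 0.619
```

apply_moves([
  [[-1,0,0,0.1,0,0,0],[-1,0,0,0.2,0,0,0],[-1,0,0,0.2,0,0,0]],
])

```text
clock: 16.0
eef_pos: [555.3, 262.7, 71.2]
tcp_rot: [3.14, 0.002, 0.001]
contact_force: [-0.4, 0.1, 1.3]
opening: 0.619
```

apply_moves([
  [[-1,0,0,0.1,0,0,0],[-1,0,0,0.15,0,0,0],[-1,0,0,0.15,0,0,0]],
])

```text
clock: 16.3
eef_pos: [555.1, 262.7, 69.3]
tcp_rot: [3.14, 0.002, 0.001]
contact_force: [0.3, 0.4, -0.9]
opening: 0.618
```

apply_moves([
  [[-1,0,0,0.1,0,0,0],[-1,0,0,0.1,0,0,0]],
])

```text
clock: 16.5
eef_pos: [555.1, 262.7, 68.2]
tcp_rot: [3.14, 0.002, 0.001]
contact_force: [-0.7, 0.8, 1.0]
opening: 0.616
```

apply_moves([
  [[-1,0,0,0.1,0,0,0],[-1,0,0,0.1,0,0,0]],
])

```text
clock: 16.7
eef_pos: [555.2, 262.7, 67.5]
tcp_rot: [3.14, 0.002, 0.001]
contact_force: [-1.2, 0.6, 3.6]
opening: 0.616
```

apply_moves([
  [[-1,0,0,0.1,0,0,0],[-1,0,0,0.1,0,0,0]],
])

```text
clock: 16.9
eef_pos: [555.4, 262.8, 67.1]
tcp_rot: [3.14, 0.002, 0.001]
contact_force: [-2.9, -1.1, 7.8]
opening: 0.624
```

apply_moves([
  [[-1,0,0,0.1,0,0,0],[-1,0,0,0.1,0,0,0]],
])

```text
clock: 17.1
eef_pos: [555.4, 262.9, 66.9]
tcp_rot: [3.141, 0.002, 0.001]
contact_force: [-3.0, -1.0, 10.9]
opening: 0.618
```

apply_moves([
  [[-1,0,0,0.15,0,0,0],[-1,0,0,0.15,0,0,0]],
])

```text
clock: 17.3
eef_pos: [555.5, 263.0, 66.6]
tcp_rot: [3.141, 0.001, 0.001]
contact_force: [-4.9, -1.3, 14.4]
opening: 0.619
```

apply_moves([
  [[-1,0,0,0.15,0,0,0],[-1,0,0,0.15,0,0,0]],
])

```text
clock: 17.5
eef_pos: [555.6, 263.0, 66.5]
tcp_rot: [3.141, 0.001, 0.0]
contact_force: [-5.9, -1.5, 16.6]
opening: 0.621
```

apply_moves([
  [[0.9,0,0,-0.2,0,0,0],[0.9,0,0,-0.2,0,0,0],[0.9,0,0,-0.2,0,0,0],[0.9,0,0,-0.2,0,0,0],[0.9,0,0,-3,0,0,0],[0.9,0,0,-6,0,0,0],[-1,0,0,-8,0,0,0],[-1,0,0,-10,0,0,0]],
])

```text
clock: 18.3
eef_pos: [555.7, 263.1, 167.3]
tcp_rot: [3.141, 0.001, 0.0]
contact_force: [-0.8, 0.1, -0.1]
opening: 0.641
```

apply_moves([
  [[-1,0,6,-4,0,0,0],[-1,0,6,-4,0,0,0],[-1,0,6,-4,0,0,0],[-1,0,6,-4,0,0,0]],
])

```text
clock: 18.7
eef_pos: [555.8, 202.9, 207.0]
tcp_rot: [3.141, 0.001, -0.001]
contact_force: [-0.2, -0.0, -0.5]
opening: 0.002
```

```bash
python3 - <<'E'
from pots import *
s=r.sense();print(s["eef_pos"],s["opening"],s["contact_force"])
c=grab("wrist"); np.save("w6.npy",c,allow_pickle=True); save(c,"w6.png",(120,0,440,420),1.4)
for lo in(185,200):
  for o in tops(c,101,lo): print(lo,o)
E
```

```text
[555.75240313 202.93831198 207.03801649] 0.002407901434027132 [-0.24441257 -0.02582808 -0.53420549]
185 (array([219., 302.]), (501.9, 118.6), 35.1, array([503.8, 116.7]), [11, 42])
185 (array([277., 123.]), (557.0, 267.4), 59.8, array([558.1, 267.1]), [74, 76])
200 (array([281., 122.]), (557.0, 267.4), 59.8, array([557.8, 266.8]), [72, 76])
```

View pics/w6.png

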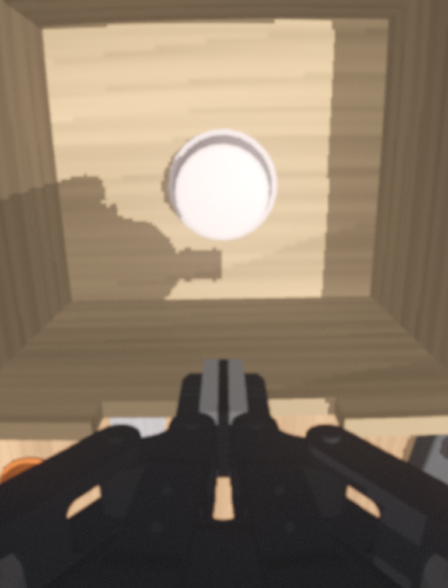

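```bash
python3 - <<'E'
from pots import *
c=np.load("w6.npy",allow_pickle=True).item()
for z in(101,106):
  print(onz(c,(278,136),z)); 
  for o in tops(c,z,212): print(o)
p=onz(c,(278,136),101);print(rel([p[0]-1,p[1]-1,112],down(0.0)))
E
```

```text
[556.52738166 264.81460037 101.        ]
(array([282., 122.]), (557.0, 267.4), 59.8, array([557.8, 266.8]), [71, 77])
[556.55115336 265.15769669 106.        ]
(array([282., 122.]), (557.0, 267.7), 58.5, array([557.8, 267.1]), [71, 77])
(array([ 0.03, -6.06,  9.44]), array([ 0.04,  0.11, -0.01]))
```

apply_moves([
  [[-1,0,-4,0,0,0,0],[-1,0,-6,3,0,0,0],[-1,0,-6,7,0,0,0],[-1,0,-6,8.8,0,0,0],[-1,0,-6,9.4,0,0,0],[-1,0,-6,9.4,0,0,0]],
])

```text
clock: 19.35
eef_pos: [554.4, 263.5, 110.9]
tcp_rot: [3.14, 0.004, 0.0]
contact_force: [0.5, -0.1, -0.3]
opening: 0.001
```

apply_moves([
  [[-1,0,0,0.2,0,0,0],[-1,0,0,0.4,0,0,0],[-1,0,0,0.5,0,0,0],[-1,0,0,0.5,0,0,0]],
])

```text
clock: 19.75
eef_pos: [554.6, 263.5, 106.4]
tcp_rot: [3.14, 0.004, 0.0]
contact_force: [-0.2, 0.8, -0.6]
opening: -0.001
```

apply_moves([
  [[-1,0,0,0.1,0,0,0],[-1,0,0,0.2,0,0,0],[-1,0,0,0.2,0,0,0]],
])

```text
clock: 20.05
eef_pos: [554.6, 263.5, 104.4]
tcp_rot: [3.14, 0.004, 0.0]
contact_force: [0.4, -0.1, 0.6]
opening: 0.002
```

apply_moves([
  [[-1,0,0,0.1,0,0,0],[-1,0,0,0.1,0,0,0]],
])

```text
clock: 20.25
eef_pos: [554.5, 263.4, 103.3]
tcp_rot: [3.14, 0.004, 0.0]
contact_force: [0.4, -0.4, 0.1]
opening: 0.001
```

apply_moves([
  [[-1,0,0,0.1,0,0,0],[-1,0,0,0.1,0,0,0]],
])

```text
clock: 20.45
eef_pos: [554.4, 263.4, 102.1]
tcp_rot: [3.14, 0.004, 0.0]
contact_force: [0.5, 0.5, 0.5]
opening: 0.0
```

apply_moves([
  [[-1,0,0,0.1,0,0,0],[-1,0,0,0.1,0,0,0]],
])

```text
clock: 20.65
eef_pos: [554.3, 263.3, 100.9]
tcp_rot: [3.14, 0.004, 0.0]
contact_force: [-0.8, -0.0, 0.2]
opening: -0.003
```

apply_moves([
  [[-1,0,0,0.1,0,0,0],[-1,0,0,0.1,0,0,0]],
])

```text
clock: 20.85
eef_pos: [554.7, 263.5, 100.3]
tcp_rot: [3.14, 0.004, 0.0]
contact_force: [-1.5, -1.3, 4.0]
opening: -0.001
```

apply_moves([
  [[-1,0,0,-5,0,0,0],[-1,0,0,-10,0,0,0],[-1,0,0,-15,0,0,0],[0,0,5,-16,0,0,0],[1,0,10,-16,0,0,0],[1,-1,15,-16,0,0,0],[1,-2,20,-16,0,0,0],[1,-3,25,-16,0,0,0]],
])

```text
clock: 21.65
eef_pos: [525.3, 15.9, 260.8]
tcp_rot: [3.14, 0.003, 0.0]
contact_force: [0.6, -0.3, 0.7]
opening: 0.845
```

apply_moves([
  [[1,-1,5,0,0,0,0],[1,-2,10,0,0,0,0],[1,-3,15,0,0,0,0],[1,-4,20,0,0,0,0],[1,-5,25,0,0,0,0],[1,-6,30,1,0,0,0],[1,-7,35,3,0,0,0],[1,-7,35,3,0,0,0]],
])

```text
clock: 22.45
eef_pos: [453.6, -337.7, 230.0]
tcp_rot: [3.14, 0.005, -0.002]
contact_force: [-0.4, 0.3, -1.4]
opening: 0.997
```

```bash
python3 - <<'E'
from pots import *
s=r.sense();print(s["eef_pos"],s["tcp_rot"])
c=grab("wrist"); np.save("w7.npy",c,allow_pickle=True); save(c,"w7.png")
for lo in(185,200):
  for o in tops(c,72,lo): print(lo,o)
E
```

```text
[ 453.59646405 -337.70515918  229.97028294] [ 3.13996498e+00  4.79624582e-03 -2.49634205e-03]
185 (array([265., 117.]), (441.4, -263.3), 52.4, array([ 441.8, -262. ]), [54, 56])
200 (array([265., 116.]), (442.3, -262.3), 48.6, array([ 442.1, -261.8]), [52, 54])
```

View pics/w7.png

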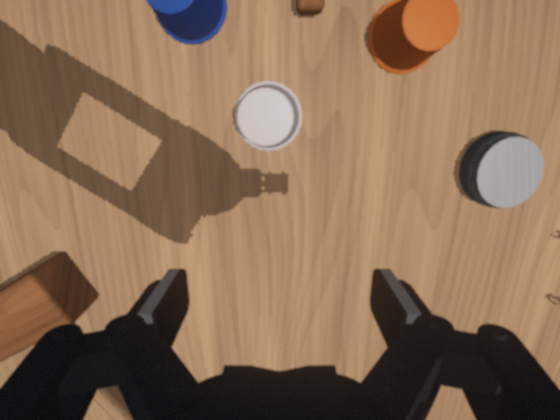

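```bash
python3 - <<'E'
from pots import *
print(rel([441,-263,33],down(0.0)))
c=np.load("t5.npy",allow_pickle=True).item()
hsv=cv2.cvtColor(c["p"],cv2.COLOR_RGB2HSV)
m=((hsv[...,1]<60)&(hsv[...,2]>120)).astype(np.uint8)
k,l,st,ce=cv2.connectedComponentsWithStats(m)
for i in range(1,k):
    if 100<st[i,4]<6000: print(ce[i].round(0),st[i],onz(c,ce[i],36).round(0))
E
```

```text
(array([-1.18, -7.46, 19.67]), array([ 0.06,  0.3 , -0.16]))
[192. 185.] [ 154  149   84   84 2626] [668. 320.  36.]
[421. 177.] [408 164  27  27 584] [ 711. -320.   36.]
[155. 213.] [143 170  25  88 767] [585. 416.  36.]
[298. 256.] [281 248  38  18 510] [477.  22.  36.]
[405. 272.] [388 261  30  26 377] [ 444. -266.   36.]
[ 52. 327.] [ 40 279  25  97 892] [266. 669.  36.]
[115. 292.] [102 283  25  22 264] [366. 506.  36.]
[ 95. 396.] [  34  356  114   64 4666] [ 96. 534.  36.]
[321. 408.] [294 397  49  23 439] [ 92. -46.  36.]
```

apply_moves([
  [[1,-1.2,-4,4,0,0.3,0],[1,-1.2,-7.5,8.5,0,0.3,0],[1,-1.2,-7.5,11,0,0.3,0],[1,-1.2,-7.5,15,0,0.3,0],[1,-1.2,-7.5,19.5,0,0.3,0],[1,-1.2,-7.5,19.5,0,0.3,0],[1,-1.2,-7.5,19.5,0,0.3,0]],
])

```text
clock: 23.2
eef_pos: [440.8, -261.8, 35.1]
tcp_rot: [3.141, 0.001, -0.002]
contact_force: [0.1, -0.4, 1.9]
opening: 0.998
```

apply_moves([
  [[-1,0,0,0,0,0,0],[-1,0,0,0,0,0,0],[-1,0,0,0,0,0,0],[-1,0,0,0,0,0,0],[-1,0,0,0,0,0,0],[-1,0,0,0,0,0,0]],
], newtons=40)

```text
clock: 23.8
eef_pos: [442.8, -262.7, 37.8]
tcp_rot: [3.139, -0.003, -0.003]
contact_force: [0.3, 2.5, 12.2]
opening: 0.625
```

Same grasp as before. Lift and carry to the chest.

apply_moves([
  [[-1,0,0,-5,0,0,0],[-1,0,0,-10,0,0,0],[-1,0,0,-15,0,0,0],[-1,0,0,-20,0,0,0],[-1,0,0,-25,0,0,0],[-1,1,-5,-27,0,0,0],[-1,2,-10,-27,0,0,0],[-1,3,-15,-27,0,0,0]],
])

```text
clock: 24.6
eef_pos: [471.3, -118.3, 310.5]
tcp_rot: [3.138, -0.008, -0.005]
contact_force: [0.2, 0.4, -1.2]
opening: 0.619
```

apply_moves([
  [[-1,1,-5,0,0,0,0],[-1,2,-10,0,0,0,0],[-1,4,-15,0,0,0,0],[-1,6,-20,0,0,0,0],[-1,7.5,-25,0,0,0,0],[-1,8.3,-30,0,0,0,0],[-1,8.3,-31,0,0,0,0],[-1,8.3,-31,0,0,0,0]],
])

```text
clock: 25.4
eef_pos: [555.7, 194.3, 311.2]
tcp_rot: [3.14, -0.01, -0.001]
contact_force: [0.2, -1.1, -0.5]
opening: 0.619
```

```bash
python3 - <<'E'
from pots import *
s=r.sense();T=s["eef_pos"];print(T,s["tcp_rot"],s["opening"])
c=grab("wrist"); np.save("w8.npy",c,allow_pickle=True)
for lo in(185,200,212):
  for o in tops(c,101,lo):
    if o[0][1]<200:print(lo,o)
hsv=cv2.cvtColor(c["p"],cv2.COLOR_RGB2HSV)
m=((hsv[...,1]<45)&(hsv[...,2]>125)).astype(np.uint8)
k,l,st,ce=cv2.connectedComponentsWithStats(m)
for i in range(1,k):
    if st[i,4]>2500: print(st[i])
a=np.linspace(0,2*np.pi,73)
for dz,rr in((34,25),(-38,38)):
    P=proj(c,T+np.c_[rr*np.cos(a),rr*np.sin(a),0*a+dz]); print(dz,P.min(0),P.max(0))
print(rel([555.5,263.3,142],down(0.0)))
E
```

```text
[555.73906604 194.34138481 311.23989072] [ 3.13966525e+00 -9.52633321e-03 -1.44541101e-03] 0.6189948598972072
185 (array([278., 113.]), (556.8, 265.1), 63.7, array([558.6, 264.5]), [53, 58])
200 (array([278., 123.]), (558.1, 261.6), 56.1, array([557.1, 263.8]), [47, 50])
212 (array([293., 199.]), (574.0, 163.7), 108.2, array([562.8, 131.1]), [93, 110])
212 (array([277., 122.]), (556.9, 263.5), 50.9, array([557., 264.]), [46, 48])
[ 248   90   59   61 2859]
[  212   187   131   178 18999]
34 [213.5348792  262.92923052] [337.70994391 367.12519062]
-38 [214.09217093 186.16557082] [337.34488382 299.74124044]
(array([-0.17, -7.13, 16.89]), array([ 0.17, -0.52, -0.13]))
```

apply_moves([
  [[-1,-0.1,-4,0,0,-0.5,0],[-1,-0.1,-7,0,0,-0.5,0],[-1,-0.1,-7,4,0,-0.5,0],[-1,-0.1,-7,9,0,-0.5,0],[-1,-0.1,-7,14,0,-0.5,0],[-1,-0.1,-7,16.8,0,-0.5,0],[-1,-0.1,-7,16.8,0,-0.5,0],[-1,-0.1,-7,16.8,0,-0.5,0]],
])

```text
clock: 26.25
eef_pos: [556.8, 261.1, 144.3]
tcp_rot: [3.139, -0.001, -0.003]
contact_force: [0.5, 1.0, 0.2]
opening: 0.619
```

```bash
python3 - <<'E'
from pots import *
print(rel([555.6,263.2,97],down(0.0)), r.sense()["contact_force"])
E
```

```text
(array([-0.12, -0.22,  4.73]), array([ 0.16, -0.06, -0.19])) [0.54411518 0.98295665 0.15621095]
```

apply_moves([
  [[-1,-0.1,-0.2,0,0,0,0],[-1,-0.1,-0.2,1,0,0,0],[-1,-0.1,-0.2,2,0,0,0],[-1,-0.1,-0.2,3,0,0,0],[-1,-0.1,-0.2,4,0,0,0],[-1,-0.1,-0.2,4.7,0,0,0],[-1,-0.1,-0.2,4.7,0,0,0]],
])

```text
clock: 26.95
eef_pos: [555.0, 262.6, 95.7]
tcp_rot: [3.138, 0.001, -0.003]
contact_force: [0.2, 0.2, -0.3]
opening: 0.623
```

apply_moves([
  [[-1,0,0,0.2,0,0,0],[-1,0,0,0.4,0,0,0],[-1,0,0,0.4,0,0,0]],
])

```text
clock: 27.25
eef_pos: [555.1, 262.6, 91.7]
tcp_rot: [3.138, 0.001, -0.003]
contact_force: [0.1, -0.3, -1.6]
opening: 0.621
```

apply_moves([
  [[-1,0,0,0.1,0,0,0],[-1,0,0,0.2,0,0,0],[-1,0,0,0.2,0,0,0]],
])

```text
clock: 27.55
eef_pos: [555.1, 262.7, 89.8]
tcp_rot: [3.138, 0.001, -0.003]
contact_force: [-0.2, 0.4, -0.9]
opening: 0.618
```

apply_moves([
  [[-1,0,0,0.1,0,0,0],[-1,0,0,0.15,0,0,0],[-1,0,0,0.15,0,0,0]],
])

```text
clock: 27.85
eef_pos: [555.1, 262.7, 88.1]
tcp_rot: [3.138, 0.001, -0.003]
contact_force: [0.5, 1.2, 0.5]
opening: 0.624
```

apply_moves([
  [[-1,0,0,0.1,0,0,0],[-1,0,0,0.1,0,0,0]],
])

```text
clock: 28.05
eef_pos: [555.2, 262.8, 87.1]
tcp_rot: [3.138, 0.0, -0.003]
contact_force: [0.2, 2.5, 0.7]
opening: 0.621
```

apply_moves([
  [[-1,0,0,0.1,0,0,0],[-1,0,0,0.1,0,0,0]],
])

```text
clock: 28.25
eef_pos: [555.5, 263.0, 86.4]
tcp_rot: [3.138, -0.0, -0.003]
contact_force: [0.2, 2.1, 3.9]
opening: 0.626
```

apply_moves([
  [[-1,0,0,0.1,0,0,0],[-1,0,0,0.1,0,0,0]],
])

```text
clock: 28.45
eef_pos: [555.7, 263.3, 86.0]
tcp_rot: [3.139, -0.001, -0.003]
contact_force: [-0.2, 2.8, 7.2]
opening: 0.624
```

apply_moves([
  [[-1,0,0,0.13,0,0,0],[-1,0,0,0.13,0,0,0]],
])

```text
clock: 28.65
eef_pos: [555.9, 263.5, 85.5]
tcp_rot: [3.139, -0.001, -0.003]
contact_force: [-3.6, 1.3, 9.5]
opening: 0.623
```

apply_moves([
  [[-1,0,0,0.13,0,0,0],[-1,0,0,0.13,0,0,0]],
])

```text
clock: 28.85
eef_pos: [556.1, 263.6, 85.3]
tcp_rot: [3.139, -0.002, -0.003]
contact_force: [-4.2, 0.8, 12.3]
opening: 0.627
```

apply_moves([
  [[0.9,0,0,-0.1,0,0,0],[0.9,0,0,-0.1,0,0,0],[0.9,0,0,-0.1,0,0,0],[0.9,0,0,-0.1,0,0,0],[0.9,0,0,-3,0,0,0],[0.9,0,0,-6,0,0,0],[-1,0,0,-8,0,0,0],[-1,0,0,-10,0,0,0]],
])

```text
clock: 29.65
eef_pos: [555.9, 263.7, 186.2]
tcp_rot: [3.139, -0.002, -0.003]
contact_force: [0.1, -0.3, -0.6]
opening: 0.635
```

apply_moves([
  [[-1,0,4,-2,0,0,0],[-1,0,6,-2,0,0,0],[-1,0,6,-2,0,0,0],[-1,0,6,-2,0,0,0]],
])

```text
clock: 30.05
eef_pos: [555.6, 203.7, 206.1]
tcp_rot: [3.14, -0.001, -0.004]
contact_force: [-1.0, 0.4, 0.4]
opening: 0.006
```

```bash
python3 - <<'E'
from pots import *
s=r.sense();print(s["eef_pos"],s["opening"])
c=grab("wrist"); np.save("w9.npy",c,allow_pickle=True); save(c,"w9.png",(120,0,440,420),1.4)
for lo in(200,212,215):
  for o in tops(c,120,lo):
    if o[0][1]<230: print(lo,o)
print(rel([555.8,263.3,126],down(0.0)))
E
```

```text
[555.63088948 203.66390814 206.12104729] 0.005757000125688433
200 (array([281., 123.]), (557.2, 267.5), 59.5, array([557.9, 267.1]), [78, 82])
212 (array([283., 123.]), (557.2, 267.5), 59.5, array([558. , 267.1]), [76, 83])
215 (array([283., 123.]), (557.2, 267.5), 59.5, array([558.1, 267.1]), [76, 83])
(array([-0.01, -5.93,  7.98]), array([ 0.12, -0.07, -0.2 ]))
```

View pics/w9.png

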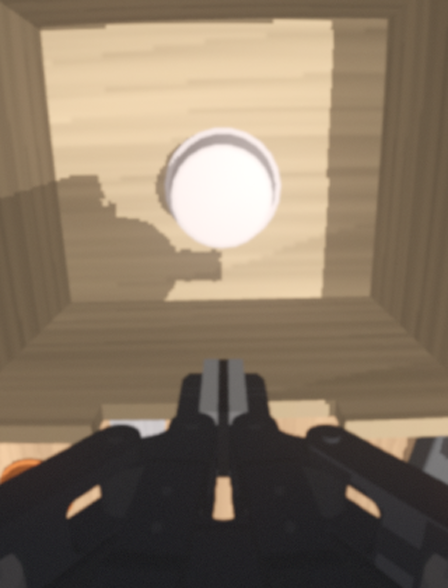

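Stack upright and concentric at crop (222,195). Probe its top height with the shut fingers.

apply_moves([
  [[-1,0,-4,0,0,0,0],[-1,0,-6,3,0,0,0],[-1,0,-6,6,0,0,0],[-1,0,-6,7.7,0,0,0],[-1,0,-6,8,0,0,0],[-1,0,-6,8,0,0,0]],
])

```text
clock: 30.7
eef_pos: [555.4, 264.5, 125.1]
tcp_rot: [3.139, 0.0, -0.003]
contact_force: [-0.1, -0.6, 0.3]
opening: -0.007
```

apply_moves([
  [[-1,0,0,0.1,0,0,0],[-1,0,0,0.2,0,0,0],[-1,0,0,0.2,0,0,0]],
])

```text
clock: 31.0
eef_pos: [555.9, 264.7, 123.9]
tcp_rot: [3.14, -0.001, -0.003]
contact_force: [-0.4, 0.4, -0.4]
opening: 0.004
```

apply_moves([
  [[-1,0,0,0.1,0,0,0],[-1,0,0,0.1,0,0,0]],
])

```text
clock: 31.2
eef_pos: [556.1, 264.7, 123.3]
tcp_rot: [3.14, -0.002, -0.003]
contact_force: [0.3, -0.4, -0.9]
opening: 0.001
```

apply_moves([
  [[-1,0,0,0.1,0,0,0],[-1,0,0,0.1,0,0,0]],
])

```text
clock: 31.4
eef_pos: [556.1, 264.6, 122.3]
tcp_rot: [3.14, -0.002, -0.003]
contact_force: [0.2, 0.1, -0.4]
opening: 0.001
```

apply_moves([
  [[-1,0,0,0.1,0,0,0],[-1,0,0,0.1,0,0,0]],
])

```text
clock: 31.6
eef_pos: [556.0, 264.6, 121.1]
tcp_rot: [3.14, -0.001, -0.003]
contact_force: [-0.1, -0.2, 0.4]
opening: -0.001
```

apply_moves([
  [[-1,0,0,0.1,0,0,0],[-1,0,0,0.1,0,0,0]],
])

```text
clock: 31.8
eef_pos: [555.9, 264.5, 119.9]
tcp_rot: [3.14, -0.001, -0.003]
contact_force: [-0.4, 0.0, 0.1]
opening: 0.003
```

apply_moves([
  [[-1,0,0,0.1,0,0,0],[-1,0,0,0.1,0,0,0]],
])

```text
clock: 32.0
eef_pos: [556.3, 264.7, 119.4]
tcp_rot: [3.14, -0.002, -0.003]
contact_force: [-0.5, -0.5, 3.6]
opening: -0.001
```

apply_moves([
  [[-1,0,0,-5,0,0,0],[-1,0,0,-10,0,0,0],[-1,0,0,-15,0,0,0],[-1,0,0,-20,0,0,0],[-1,0,0,-25,0,0,0],[-1,0,0,-30,0,0,0],[-1,0,0,-35,0,0,0],[-1,0,0,-36,0,0,0]],
])

```text
clock: 32.8
eef_pos: [556.7, 265.8, 486.3]
tcp_rot: [-3.139, -0.01, -0.003]
contact_force: [0.3, -0.3, 0.5]
opening: 0.002
```

apply_moves([
  [[-1,0,-5,0,0,0,0],[-1,0,-10,0,0,0,0],[-1,0,-15,0,0,0,0],[-1,0,-19,0,0,0,0],[-1,0,-19,0,0,0,0],[-1,0,-19,0,0,0,0]],
])

```text
clock: 33.4
eef_pos: [557.0, 456.6, 485.1]
tcp_rot: [-3.141, -0.009, -0.002]
contact_force: [-0.9, -0.2, 0.0]
opening: 0.0
```

```bash
python3 - <<'E'
from pots import *
s=r.sense();print(s["qpos"]);print(rel([549,452,365],down(0.018)))
E
```

```text
[ 0.68695706  0.39779487  1.03511541 -0.00498588  1.70136155  0.68789696]
(array([-0.9 ,  0.47, 12.  ]), array([-0.04, -0.5 , -1.12]))
```

apply_moves([
  [[-1,-0.9,0,4,0,-0.5,-1.1],[-1,-0.9,0,8,0,-0.5,-1.1],[-1,-0.9,0,12.3,0,-0.5,-1.1],[-1,-0.9,2,12.5,0,-0.5,-1.1],[-1,-0.9,4,12.5,0,-0.5,-1.1],[-1,-0.9,5.5,12.5,0,-0.5,-1.1],[-1,-0.9,6.5,12.5,0,-0.5,-1.1],[-1,-0.9,6.5,12.5,0,-0.5,-1.1]],
])

```text
clock: 34.2
eef_pos: [549.4, 390.1, 360.8]
tcp_rot: [-3.141, -0.001, 0.016]
contact_force: [-0.4, 0.3, 0.0]
opening: -0.003
```

```bash
python3 - <<'E'
from pots import *
H,rr=381.5,175
s=r.sense();print(s["eef_pos"],s["contact_force"])
for t in(1.45,1.3,1.15,1.0,.85,.7,.55,.4,.25,.1,0): print(t,rel([549+(H-(H-rr*np.cos(t)))*.018,H-rr*np.cos(t)+9*np.sin(t)+11,185+rr*np.sin(t)+9*np.cos(t)],down(.018))[0])
E
```

```text
[549.39043698 390.07497432 360.84651844] [-0.42722819  0.29834828  0.00553487]
1.45 [-0.02  0.97  0.1 ]
1.3 [-0.01  3.57  0.48]
1.15 [-0.01  6.09  1.24]
1.0 [-0.01  8.46  2.36]
0.85 [-0.   10.64  3.83]
0.7 [-0.   12.57  5.61]
0.55 [-0.   14.22  7.66]
0.4 [-1.000e-02  1.554e+01  9.930e+00]
0.25 [-1.000e-02  1.651e+01  1.237e+01]
0.1 [-1.000e-02  1.710e+01  1.493e+01]
0 [-0.02 17.28 16.67]
```

apply_moves([
  [[-1,0,1,0.1,0,0,0],[-1,0,2.3,0.3,0,0,0],[-1,0,3.6,0.5,0,0,0],[-1,0,4.9,0.9,0,0,0],[-1,0,6.1,1.25,0,0,0],[-1,0,7.3,1.8,0,0,0],[-1,0,8.5,2.4,0,0,0],[-1,0,9.6,3.1,0,0,0]],
])

```text
clock: 35.0
eef_pos: [551.0, 293.0, 329.2]
tcp_rot: [-3.141, -0.001, 0.016]
contact_force: [0.1, 0.5, 1.5]
opening: 0.002
```

```bash
python3 - <<'E'
from pots import *
H,rr=381.5,175
s=r.sense();print(s["eef_pos"],s["contact_force"])
for t in(.85,.7,.55,.4,.25,.1,0): print(t,rel([549+(H-(H-rr*np.cos(t)))*.018,H-rr*np.cos(t)+9*np.sin(t)+11,185+rr*np.sin(t)+9*np.cos(t)],down(.018))[0])
E
```

```text
[550.96466497 292.96130468 329.22140074] [0.06975146 0.52158187 1.51888696]
0.85 [-0.    0.92  0.68]
0.7 [-0.    2.85  2.46]
0.55 [-0.   4.5  4.5]
0.4 [-0.01  5.82  6.77]
0.25 [-0.01  6.79  9.21]
0.1 [-1.000e-02  7.380e+00  1.177e+01]
0 [-0.02  7.56 13.52]
```

apply_moves([
  [[-1,0,0.9,0.7,0,0,0],[-1,0,1.9,1.6,0,0,0],[-1,0,2.9,2.5,0,0,0],[-1,0,3.7,3.5,0,0,0],[-1,0,4.5,4.5,0,0,0],[-1,0,5.2,5.6,0,0,0],[-1,0,5.8,6.8,0,0,0],[-1,0,6.3,8,0,0,0]],
])

```text
clock: 35.8
eef_pos: [552.0, 229.4, 248.1]
tcp_rot: [-3.141, -0.001, 0.016]
contact_force: [0.6, -0.6, 0.1]
opening: -0.0
```

apply_moves([
  [[-1,0,0.4,1.2,0,0,0],[-1,0,0.7,2.2,0,0,0],[-1,0,1,3.2,0,0,0],[-1,0,1.1,4.2,0,0,0],[-1,0,1.1,5,0,0,0],[-1,0,1.1,5.3,0,0,0]],
])

```text
clock: 36.4
eef_pos: [551.9, 218.4, 194.3]
tcp_rot: [-3.141, -0.0, 0.016]
contact_force: [-6.0, -4.2, 22.3]
opening: 0.005
```

apply_moves([
  [[-1,0,0,0.2,0,0,0],[-1,0,0,0.2,0,0,0]],
])

```text
clock: 36.6
eef_pos: [552.0, 218.4, 194.4]
tcp_rot: [3.142, -0.001, 0.016]
contact_force: [-6.8, -3.6, 17.9]
opening: -0.003
```

apply_moves([
  [[-1,0,0,-5,0,0,0],[-1,0,0,-10,0,0,0],[-1,0,5,-14,0,0,0],[-1,0,10,-16,0,0,0],[-1,0,15,-16,0,0,0],[-1,0,20,-16,0,0,0],[-1,0,25,-16,0,0,0],[-1,0,30,-16,0,0,0]],
])

```text
clock: 37.4
eef_pos: [556.3, -66.2, 354.9]
tcp_rot: [3.142, -0.002, 0.016]
contact_force: [1.1, 0.9, -0.7]
opening: -0.003
```

apply_moves([
  [[-1,-5,5,0,0,0,0],[-1,-5,10,0,0,0,0],[-1,-5,15,0,0,0,0],[-1,-5,15,0,0,0,0]],
])

```text
clock: 37.8
eef_pos: [508.2, -220.7, 355.2]
tcp_rot: [3.14, -0.003, 0.014]
contact_force: [0.2, -0.0, -0.2]
opening: 0.002
```

```bash
python3 - <<'E'
from pots import *
s=r.sense();print(s["eef_pos"],s["clock"])
c=grab("side"); a=np.load("side0.npy",allow_pickle=True).item()["p"]
t=grab("top"); b=np.load("top0.npy",allow_pickle=True).item()["p"]
im=np.vstack([np.hstack([c["p"][180:380,170:420],a[180:380,170:420]]),np.hstack([t["p"][130:330,100:350],t["p"][130:330,300:550]])])
d=dict(p=im);save(d,"fin.png",None,1.45)
w=grab("wrist");np.save("w10.npy",w,allow_pickle=True)
for n,p,q,x in(("side",c["p"],a,np.s_[215:350,190:325]),("top",t["p"],b,np.s_[160:270,145:250])): print(n,np.abs(p[x].astype(int)-q[x]).mean())
E
```

```text
[ 508.24173563 -220.69973053  355.24859942] 37.8
side 3.7612802926383173
top 3.4133333333333336
```

View pics/fin.png

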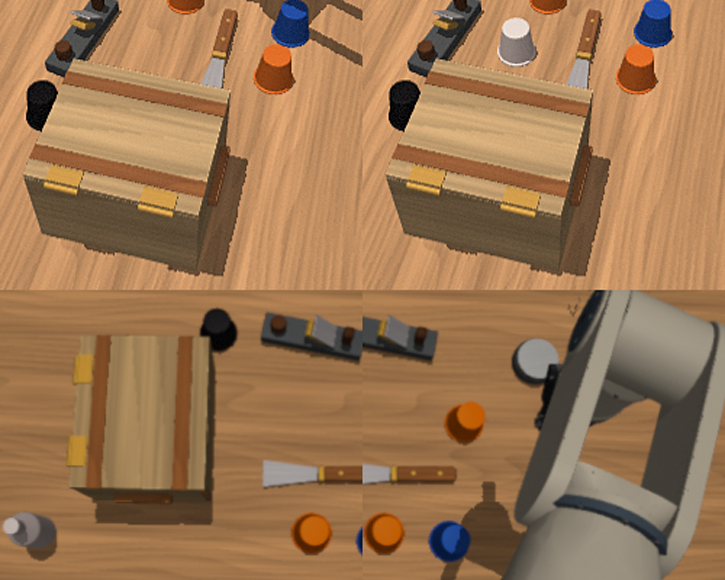

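```bash
python3 -c "
from rig import r
print(r.sign_off(), r.sense()['clock'])"
```

```text
the job is handed in; nothing more can be done
the job is handed in; nothing more can be done
```

I prised the lid up with the knife in the notch and swung it fully open with the blade, to about 1.65 rad. The knife then went back flat on the bench. I nested both white pots on the bench over pot0 in the chest, then shut the lid with closed fingers. The job was handed in at about 38 s; sign-off gives no verdict.

**Pots:** The first pot was pressed with about 17 N and the second with about 12 N. Touching their tops with shut fingers put them about 19.6 mm and 19.1 mm above the pot beneath, which is home and not wedged. I saw no force spike from the beads snapping past on either pot, so the evidence that they are home is the measured heights. The last wrist view before closing showed the stack upright and centred.

**Lid and bench:** The final camera views show the lid lying as it did at the start, the knife flat, and no white pots left on the bench. The glue bottle, wax tin, plane and coloured look-alikes are where they were, and the arm is clear of everything.

**Measurements:** Wrist-camera positions disagreed with the tool position by about 1 to 2 mm, within the stated calibration, and I corrected for that.

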